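Clear the grinder's doser, then hold the grind dial at the third mark

TASK

Get a fresh shot from the coffee grinder: first pull the doser lever through its full stroke and ease it slowly all the way back to rest, never letting it snap back. Then turn the spring-return dial on the control box clockwise, past its first two clicks, to the third mark (the red one), and finish while still holding it there, since it springs back to zero if let go. Leave the steel cup, the bean jar and the tamper where they are.

Things in the scene. Friction and masses are not known exactly. Their poses are not given: they have to be found in the camera images.
- lever (a joint): Doser lever of the grinder (rad). Swings level about an upright axis: 0 at rest, along +y of lever_pivot; grows anticlockwise seen from above, towards -x of it; 0.90 at the full-stroke stop. A spring draws it back to 0: 2 N at the post near rest, 7 N at full stroke, plus some 2 N per rad/s of drag; let go there it snaps back at 3 rad/s. Keep the return below 1.5 rad/s (0.22 m/s at the post).
- lever_post (a point): The centre of the grippable upper part of the black upright post, 18 mm in diameter, at the free end of the lever; the point is 203 mm above the counter. The post stands clear from 166 to 220 mm above the counter (brass ring near its top); under it is the flat steel arm. The post moves with the lever on a circle of radius 150 mm about lever_pivot. Its axes turn with the lever: z up, -y towards the pivot.
- lever_pivot (a point): The lever's upright axis, at the height of lever_post: the middle of the round aluminium doser (92 mm across, top 200 mm above the counter) at the front of the grinder. Fixed to the grinder: -x is the grinder's front, +y its left (the side of the resting lever), z up. The white tower and amber hopper (124 mm across, up to 350 mm high) stand 110 mm behind it, at +x. The grinder is fixed to the counter.
- dial (a joint): The spring-return dial on the control box (angle in rad). 0 at rest; grows clockwise seen from above. Marks: first at 0.40, second at 0.80, third (the big red dot) at 1.20; stop at 1.50. A click (a small bump in torque) is felt about half-way before each mark (at 0.2, 0.6 and 1.0). A spring always turns it back to 0 from anywhere when let go, about 0.06 N m near rest and 0.1 N m at the third mark, up to 0.16 N m going over the clicks.
- dial_grip (a point): On the dial's upright axis, at the height to grip: 96 mm above the counter. The dial is a black disc 76 mm across (top 72 mm above the counter) that carries a straight upright bar 74 mm long, 13 mm thick, from 72 to 110 mm above the counter. The axes turn with the dial: x along the bar to its pointer end (yellow stripe on top), y across the bar, z up.
- dial_pointer (a point): The tip of the yellow pointer stripe on top of the bar, 36 mm from the dial's axis and 110 mm above the counter.
- mark3 (a point): The centre of the red dot (13 mm) of the third mark, on top of the white control box (150 x 150 x 60 mm, fixed), 58 mm from the dial's axis, 60 mm above the counter. The dial is at the third mark when the pointer points at this dot.
- dose_cup: Steel cup, 54 mm across, 60 mm high, standing on the grinder's foot under the doser; origin at the centre of its underside. Leave alone.
- bean_jar: Amber glass jar, 76 mm across, 120 mm high, on the counter beyond the control box; origin at the centre of its underside. Leave alone.
- tamper: Brass coffee tamper, foot 56 mm across, 76 mm high, standing on the counter beyond the control box; origin at the centre of its underside. Leave alone.
Not all that is in view belongs to the job. Of the things like the part that bears dial, leave any that is green, orange or pink; of the rest the larger one is meant.

How it is judged:
On the way, in this order (a step that is already met when the one before it is completed fails the run):
1. the doser lever is pulled through its full stroke (beyond 0.80 of 0.90 rad) (value of joint lever above 0.8 rad), for 0.1 s.
2. the lever is back at rest (within 0.06 rad) (value of joint lever below 0.06 rad), for 0.2 s.
3. the dial is turned to the third mark (1.20 rad, within 0.14) by the fingers (value of joint dial between 1.06 and 1.34 rad and contact force between the fingers and dial above 0.5 N), for 0.3 s.
At the end, for the whole second after the job is handed in: The program ends with the fingers holding the dial (more than 0.5 N of contact) at the third mark, 1.20 rad within 0.14 rad, the lever untouched and back at rest within 0.06 rad, and cup, jar and tamper within 30 mm of where they stood (all of step 3 and value of joint lever below 0.06 rad and contact force between each of the arm, the fingers and lever below 0.5 N and distance of each of dose_cup, bean_jar, tamper from where it was at the start of the episode below 0.03 m); the arm keeps its last pose, push and grip.
It fails at once if the lever snaps back (returns faster than 1.5 rad/s) (velocity of joint lever below -1.5 rad/s).
It fails at once if the steel cup is shifted by more than 30 mm or tipped (distance of dose_cup from where it was at the start of the episode above 0.03 m or angle between dose_cup's own z axis and vertical above 0.4 rad).
It fails at once if the bean jar is shifted by more than 30 mm or tipped (distance of bean_jar from where it was at the start of the episode above 0.03 m or angle between bean_jar's own z axis and vertical above 0.4 rad).
It fails at once if the tamper is shifted by more than 30 mm or tipped (distance of tamper from where it was at the start of the episode above 0.03 m or angle between tamper's own z axis and vertical above 0.4 rad).
It also fails if it takes over 64 s, if anything falls off the work surface, if the arm or the gripper's body presses on something with over 40 N, if the wrist force passes 120 N, or if a joint passes its speed limit or range.

ROBOT

A 7-joint arm with a two-finger parallel gripper is mounted at the origin on the work surface. World frame = base frame: x ahead of the robot, y to its left, z up, the work surface at z = 0. Lengths are in m, angles in rad, forces in N, time in s.
With the tool pointing down it reaches from about 0.35 to 0.9 m from the base axis. Payload 19.9 kg.
Tool frame: the origin (TCP) lies at the very end of the fingers, on their centre line; the grasp point (between the pads) lies 19 mm behind it; z points along the fingers, y is the line along which they close (so a half turn about z gives the same grasp; the last joint's range is limited). The gripper opens to 94 mm and grips with 3 to 60 N. Pads are 16 mm wide; open, the fingers measure 119 mm over their backs; the gripper's body (75 mm by 177 mm) begins 78 mm behind the grasp point.
Start: joints at [1.304, 0.417, -0.01, 1.614, 0.005, 1.111, -0.053], TCP at [0.14, -0.609, 0.205] pointing down, gripper open.
Joint ranges: [-2.81, 2.81], [-0.39, 2.02], [-1.27, 1.25], [0.06, 2.57], [-1.19, 4.33], [0.19, 2], [-2.82, 2.82]. Speed limits (rad/s): [1.89, 1.89, 2.39, 2.39, 3.01, 3.01, 3.01].

INTERFACE

Orientations are given as [roll, pitch, yaw] about the fixed x, y, z axes, in that order (R = Rz(yaw) Ry(pitch) Rx(roll)).
In Python, from bench import r, cams, order gives the robot as it stands. The module is installed in compiled form; this text tells all that it offers.
- The arm moves only by the tool arm_command, never from a script. Its argument "commands" is a list of rows, each an object of numbers: "jaw": the gripper's target within -1 to 1 (fully open at 1, half-way at 0, shut at -1); "x", "y", "z": the shift along the tool's x, y, z scaled (see below); "ax", "ay", "az": the turn, a rotation vector about the tool's x, y, z scaled (see below). A call has 1 to 5 rows; each row shifts and turns the commanded pose from where the row before left it, along the tool's axes as they then stand; what a row does not reach is not made up. The controller multiplies each number of a shift by 25 cm and each number of a turn by 360 degrees. A row lasts 1/8 s, in which the tool goes at most 62.5 mm and 10.7 degrees, less where a joint would pass 70% of its speed; a pose out of reach is approached as far as the arm can. A call with a number of a shift or a turn outside -1 to 1 is refused whole. A call with a gripper value outside its range is refused whole. The fingers move at their own pace and stop on an object; "newtons" is the grip in N (left out, the last holds). Time passes only in rows, so rows that do not move let the fingers close. It gives the time, the measured TCP pose, the force, the opening and the grip force at its end, in the units of the state.
- r.sense(): the state, without advancing time (a new reading comes with each control period).
- cams.grab_frame(name): name is "scene" or "top" or "wrist"; returns the picture (480x640x3 uint8, red, green, blue); there is no depth.
- cams.camera_params(name): a dict with "fx", "fy", "cx", "cy" (pixels), "extrinsics" (4x4, takes a point from camera to world coordinates). Camera axes: x right, y up, looking along -z (the intrinsics and any distortion apply to the point x, -y, -z); pixel columns grow to the right and rows downward; lengths in m; the calibration is good to about 2 mm. A picture is of the moment at which its call begins: read the wrist's pose just before it. camera_params takes no time and is no camera call; for the wrist camera it gives the pose at the moment of the call.
- order.hand_in(): hands the job in; it is judged then, once.
The state is a dict: "clock": time; "q": joint angles; "joint_velocities": joint speeds; "joint_efforts": joint torques, N m; "tcp_pos": TCP position; "eef_rot": TCP orientation; "contact_force": force on the tool from outside, world axes, zero at the start; "moment": the same for the moment, N m; "opening": finger opening in m; "grip_force": force on a finger pad.
Only numpy, scipy, OpenCV 4.12 (cv2) and the standard library are available. Lean on these libraries where they do the work, as an engineer would, in place of code of your own. Each camera call takes 0.05 s, during which the arm holds its last target. There are 200 camera calls.

## Working session

There is one attempt and no reset: what is moved stays moved. The work goes in short steps, Python scripts to look and compute and a tool call to move; the robot and the scene stay as the last step left them, time stands still between calls to the robot, and variables do not carry over. Pictures are saved under pics/ and viewed, at most 10 in all, crops included, and the job is handed in when it is done.

Besides the shell and the picture viewer there is one more tool, called after "Emit:" in YAML: its name, and indented under it one key for each argument. arm_command: Moves the arm, as the interface text tells. Shifts and turns lie within -1 to 1; 1 stands for 25 cm of shift or 360 degrees of turn. Its arguments: {"type":"object","properties":{"commands":{"type":"array"},"newtons":{"type":"number"}},"required":["commands"]}

```bash
mkdir -p pics; cat > h.py <<'E'
import numpy as np, cv2
from bench import r,cams,order
def save(n,f):
    im=cams.grab_frame(n); cv2.imwrite(f'pics/{f}.png',im[:,:,::-1]); return im
def ray(c,u,v,z):
    p=cams.camera_params(c) if isinstance(c,str) else c
    E=np.array(p['extrinsics']); d=E[:3,:3]@np.array([(u-p['cx'])/p['fx'],-(v-p['cy'])/p['fy'],-1.])
    o=E[:3,3]; return o+d*(z-o[2])/d[2]
def proj(c,P):
    p=cams.camera_params(c) if isinstance(c,str) else c
    E=np.array(p['extrinsics']); q=E[:3,:3].T@(np.array(P)-E[:3,3])
    return p['fx']*q[0]/-q[2]+p['cx'], -p['fy']*q[1]/-q[2]+p['cy']
E
python3 - <<'E'
from h import *
np.set_printoptions(precision=3,suppress=True)
for n in ('scene','top'):
    save(n,n+'0'); print(n,cams.camera_params(n))
s=r.sense(); print(s)
E
```

```text
scene {'fx': 465.3467450871834, 'fy': 465.3467450871834, 'cx': 328.2687199410957, 'cy': 233.44374117224763, 'extrinsics': array([[-0.154, -0.816,  0.557,  1.068],
       [ 0.988, -0.123,  0.093,  0.147],
       [-0.007,  0.564,  0.825,  0.907],
       [ 0.   ,  0.   ,  0.   ,  1.   ]])}
top {'fx': 561.6432076388701, 'fy': 561.6432076388701, 'cx': 318.93874700371276, 'cy': 232.7236006788079, 'extrinsics': array([[ 0.019,  0.983, -0.184,  0.347],
       [-1.   ,  0.017, -0.009,  0.06 ],
       [-0.006,  0.184,  0.983,  1.247],
       [ 0.   ,  0.   ,  0.   ,  1.   ]])}
{'clock': 0.1, 'q': array([ 1.303,  0.418, -0.01 ,  1.614,  0.005,  1.111, -0.053]), 'joint_velocities': array([ 0.   , -0.001,  0.001, -0.001,  0.   , -0.   , -0.001]), 'joint_efforts': array([  0.001, -85.258,   0.641, -42.669,  -0.049,   0.016,  -0.   ]), 'tcp_pos': array([ 0.14 , -0.609,  0.205]), 'eef_rot': array([-3.14 ,  0.   ,  0.226]), 'contact_force': array([ 0.213, -0.823, -0.249]), 'moment': array([ 0.024, -0.01 ,  0.039]), 'grip_force': 0.0, 'opening': 0.09390809072885821}
```

View pics/scene0.png

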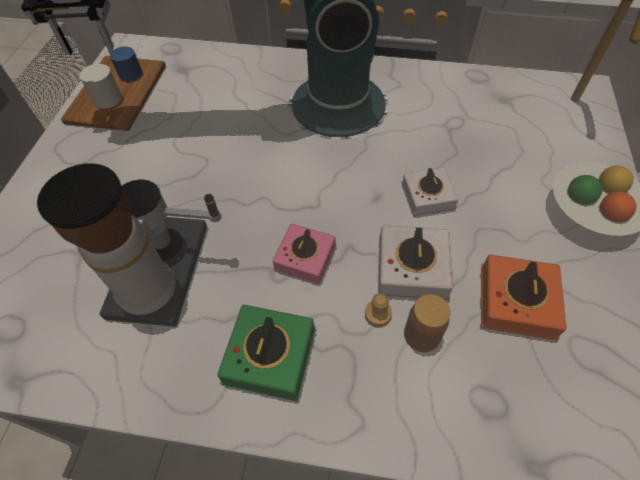

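View pics/top0.png

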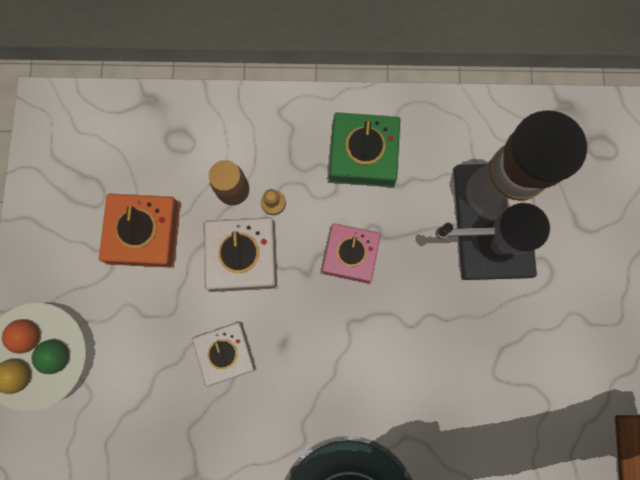

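The scene picture shows the grinder on the left, with its post top at about (209,198). The top view shows the post at about (444,230), the doser at (522,228) and the larger white box (the one meant) with its dial at (239,252) and red dot at (264,241). The jar (229,182) and tamper (273,201) are beyond the box.

```bash
python3 - <<'E'
from h import *
np.set_printoptions(precision=4,suppress=True)
T=cv2.imread('pics/top0.png'); S=cv2.imread('pics/scene0.png')
def blobs(im,x0,y0,x1,y1,f,mn=6):
    hsv=cv2.cvtColor(im,cv2.COLOR_BGR2HSV)[y0:y1,x0:x1].astype(int)
    m=f(hsv[...,0],hsv[...,1],hsv[...,2]).astype(np.uint8)
    n,l,st,c=cv2.connectedComponentsWithStats(m)
    return [(c[i]+[x0,y0],st[i,4],st[i,:4]+[x0,y0,0,0]) for i in range(1,n) if st[i,4]>=mn]
red=lambda h,s,v:((h<8)|(h>172))&(s>110)&(v>80)
yel=lambda h,s,v:(h>14)&(h<35)&(s>110)&(v>90)
dark=lambda h,s,v:(v<60)
for nm,im,cam,bx in (('top',T,'top',(206,218,276,290)),('scene',S,'scene',(380,225,452,298))):
    for k,f,z in (('red',red,.06),('yel',yel,.11),('dark',dark,.08)):
        for c,a,b in blobs(im,*bx,f): print(nm,k,c,a,b,ray(cam,*c,z))
for nm,im,bx,z in (('top',T,(432,218,462,242),.22),('scene',S,(198,188,224,224),.19)):
    for c,a,b in blobs(im,*bx,dark): print(nm,'post',c,a,b,ray(nm,*c,z))
for c,a,b in blobs(T,490,195,560,260,lambda h,s,v:(v<45),200): print('doser',c,a,b,ray('top',*c,.2))
print('scene doser?',ray('scene',143,197,.2))
for n,z in((T,0),):cv2.imwrite('pics/c.png',np.hstack([cv2.resize(T[190:270,420:560],None,fx=3,fy=3),cv2.resize(S[170:250,120:240],None,fx=3,fy=3)]))
E
```

```text
top red [263.1905 241.1429] 21 [261 239   5   5] [0.549  0.1907 0.06  ]
top yel [234.6327 238.5714] 49 [233 232   4  15] [0.5448 0.2442 0.11  ]
top yel [240.2705 255.2954] 281 [219 233  40  40] [0.5103 0.231  0.11  ]
top dark [238.0573 252.4094] 855 [221 233  34  36] [0.5207 0.2404 0.08  ]
scene red [390.1579 260.8421] 19 [388 259   5   5] [0.5464 0.192  0.06  ]
scene yel [402.3564 259.802 ] 101 [396 242  20  30] [0.5712 0.2132 0.11  ]
scene yel [419.5349 250.0698] 43 [418 244   4  13] [0.543 0.246 0.11 ]
scene yel [428.2388 265.1045] 67 [417 251  19  21] [0.5758 0.2646 0.11  ]
scene yel [382.3333 295.8095] 21 [380 294   7   4] [0.6568 0.1808 0.11  ]
scene yel [429.8261 296.1739] 46 [421 295  19   3] [0.644  0.2699 0.11  ]
scene dark [416.0397 252.0582] 807 [400 229  34  40] [0.5293 0.2428 0.08  ]
top post [459.381  222.3095] 42 [457 218   5  10] [ 0.5639 -0.1913  0.22  ]
top post [444.8598 229.2991] 107 [438 224  15  12] [ 0.5501 -0.164   0.22  ]
top post [460.  238.5] 18 [459 236   3   6] [ 0.5332 -0.1916  0.22  ]
scene post [208.3208 198.1887] 53 [205 194   8   9] [ 0.5361 -0.181   0.19  ]
scene post [212.4857 209.619 ] 105 [207 203  12  14] [ 0.5623 -0.1646  0.19  ]
scene post [202.5714 222.4286] 7 [201 221   4   3] [ 0.5947 -0.1743  0.19  ]
doser [523.8633 226.8419] 1822 [500 204  49  47] [ 0.5614 -0.318   0.2   ]
scene doser? [ 0.5595 -0.3038  0.2   ]
```

View pics/c.png

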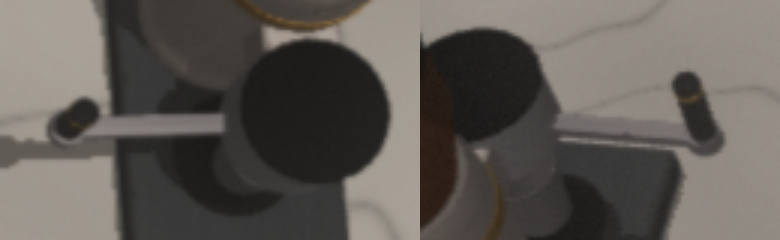

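```bash
python3 - <<'E'
from h import *
np.set_printoptions(precision=4,suppress=True)
print('post top',ray('top',448.3,225.3,.22),ray('scene',208.5,196.5,.22))
print('post mid',ray('top',444.9,229.3,.193),ray('scene',210.7,205,.193))
print('dial disc',ray('top',239,253,.072),ray('scene',416.5,254.5,.072))
print('ptr yel mid', ray('top',234.9,238.6,.11),ray('scene',419.5,250,.11))
p=cams.camera_params('wrist');print(p)
print(ray('top',229,168,.12),ray('top',272,196,.076), ray('scene',431,310,.12),ray('scene',379,299,.076))
E
```

```text
post top [ 0.5578 -0.1706  0.22  ] [ 0.5543 -0.1682  0.22  ]
post mid [ 0.5555 -0.17    0.193 ] [ 0.554 -0.17   0.193]
dial disc [0.5206 0.2396 0.072 ] [0.53   0.2449 0.072 ]
ptr yel mid [0.5448 0.2436 0.11  ] [0.5428 0.246  0.11  ]
{'fx': 392.0275997733561, 'fy': 392.0275997733561, 'cx': 328.1352727482979, 'cy': 240.1089215992401, 'extrinsics': array([[ 0.2232,  0.9385,  0.2634,  0.2166],
       [-0.9748,  0.2153,  0.0588, -0.5918],
       [-0.0015, -0.2699,  0.9629,  0.3837],
       [ 0.    ,  0.    ,  0.    ,  1.    ]])}
[0.6924 0.2612 0.12  ] [0.6449 0.1736 0.076 ] [0.6774 0.2714 0.12  ] [0.6472 0.1764 0.076 ]
```

Emit:
arm_command:
  commands:
    - {"x": 0.1135,"y": -0.1008,"z": -0.046,"jaw": 1}
    - {"x": 0.1135,"y": -0.1008,"z": -0.046,"jaw": 1}
    - {"x": 0.1135,"y": -0.1008,"z": -0.046,"jaw": 1}
    - {"x": 0.1135,"y": -0.1008,"z": -0.046,"jaw": 1}
    - {"x": 0.1135,"y": -0.1008,"z": -0.046,"jaw": 1}

```text
invalid input
```

Emit:
arm_command:
  commands:
    - {"x": 0.1135,"y": -0.1008,"z": -0.046,"jaw": 1}
    - {"x": 0.1135,"y": -0.1008,"z": -0.046,"jaw": 1}
    - {"x": 0.1135,"y": -0.1008,"z": -0.046,"jaw": 1}
    - {"x": 0.1135,"y": -0.1008,"z": -0.046,"jaw": 1}
    - {"x": 0.1135,"y": -0.1008,"z": -0.046,"jaw": 1}

```text
invalid input
```

Emit:
arm_command:
  commands:
    - {"az": -0.0267}
    - {"az": -0.0267}
    - {"az": -0.0267}
    - {"az": -0.0267}

```text
invalid input
```

Emit:
arm_command:
  commands:
    - {"az": -0.0267}
    - {"az": -0.0267}
    - {"az": -0.0267}
    - {"az": -0.0267}
    - {"x": 0}

```text
invalid input
```

Emit:
arm_command:
  commands:
    - {"jaw": 1,"x": 0.1135,"y": -0.1008,"z": -0.046,"ax": 0,"ay": 0,"az": 0}

```text
clock: 0.22
tcp_pos: [0.1603, -0.5784, 0.2156]
eef_rot: [-3.139, 0.001, 0.223]
contact_force: [2.0, 0.1, -0.1]
opening: 0.0942
grip_force: 0.0
```

Emit:
arm_command:
  commands:
    - {"jaw": 1,"x": 0.1135,"y": -0.1008,"z": -0.046,"ax": 0,"ay": 0,"az": 0}
    - {"jaw": 1,"x": 0.1135,"y": -0.1008,"z": -0.046,"ax": 0,"ay": 0,"az": 0}
    - {"jaw": 1,"x": 0.1135,"y": -0.1008,"z": -0.046,"ax": 0,"ay": 0,"az": 0}
    - {"jaw": 1,"x": 0.1135,"y": -0.1008,"z": -0.046,"ax": 0,"ay": 0,"az": 0}
    - {"jaw": 1,"x": 0.1135,"y": -0.1008,"z": -0.046,"ax": 0,"ay": 0,"az": 0}

```text
clock: 0.85
tcp_pos: [0.2725, -0.4224, 0.2746]
eef_rot: [-3.141, 0.0, 0.226]
contact_force: [0.1, -0.5, 0.1]
opening: 0.0939
grip_force: 0.0
```

Emit:
arm_command:
  commands:
    - {"jaw": 1,"x": 0.1135,"y": -0.1008,"z": -0.046,"ax": 0,"ay": 0,"az": 0}
    - {"jaw": 1,"x": 0.1135,"y": -0.1008,"z": -0.046,"ax": 0,"ay": 0,"az": 0}
    - {"jaw": 1,"x": 0.1135,"y": -0.1008,"z": -0.046,"ax": 0,"ay": 0,"az": 0}
    - {"jaw": 1,"x": 0.1135,"y": -0.1008,"z": -0.046,"ax": 0,"ay": 0,"az": 0}

```text
clock: 1.35
tcp_pos: [0.3605, -0.2988, 0.3207]
eef_rot: [-3.141, 0.0, 0.226]
contact_force: [0.0, -1.2, -0.5]
opening: 0.0939
grip_force: 0.0
```

Emit:
arm_command:
  commands:
    - {"jaw": 1,"x": 0,"y": 0,"z": 0,"ax": 0,"ay": 0,"az": -0.0267}
    - {"jaw": 1,"x": 0,"y": 0,"z": 0,"ax": 0,"ay": 0,"az": -0.0267}
    - {"jaw": 1,"x": 0,"y": 0,"z": 0,"ax": 0,"ay": 0,"az": -0.0267}
    - {"jaw": 1,"x": 0,"y": 0,"z": 0,"ax": 0,"ay": 0,"az": -0.0267}

```text
clock: 1.85
tcp_pos: [0.3599, -0.2999, 0.3202]
eef_rot: [-3.141, -0.0, 0.902]
contact_force: [-0.5, 1.3, 0.7]
opening: 0.0938
grip_force: 0.0
```

Emit:
arm_command:
  commands:
    - {"jaw": 1,"x": 0,"y": 0,"z": 0,"ax": 0,"ay": 0,"az": -0.0267}
    - {"jaw": 1,"x": 0,"y": 0,"z": 0,"ax": 0,"ay": 0,"az": -0.0267}
    - {"jaw": 1,"x": 0,"y": 0,"z": 0,"ax": 0,"ay": 0,"az": -0.0267}
    - {"jaw": 1,"x": 0,"y": 0,"z": 0,"ax": 0,"ay": 0,"az": -0.0267}
    - {"jaw": 1,"x": 0,"y": 0,"z": 0,"ax": 0,"ay": 0,"az": 0}

```text
clock: 2.48
tcp_pos: [0.3599, -0.2999, 0.3202]
eef_rot: [-3.141, -0.0, 1.567]
contact_force: [-0.0, -0.2, 1.0]
opening: 0.0939
grip_force: 0.0
```

Emit:
arm_command:
  commands:
    - {"jaw": 1,"x": 0.0867,"y": 0.1307,"z": 0.0133,"ax": 0,"ay": 0,"az": 0}
    - {"jaw": 1,"x": 0.0867,"y": 0.1307,"z": 0.0133,"ax": 0,"ay": 0,"az": 0}
    - {"jaw": 1,"x": 0.0867,"y": 0.1307,"z": 0.0133,"ax": 0,"ay": 0,"az": 0}

```text
clock: 2.85
tcp_pos: [0.4591, -0.2345, 0.3103]
eef_rot: [-3.142, -0.0, 1.562]
contact_force: [-0.7, -1.1, -0.4]
opening: 0.094
grip_force: 0.0
```

Emit:
arm_command:
  commands:
    - {"jaw": 1,"x": 0.0867,"y": 0.1307,"z": 0.0133,"ax": 0,"ay": 0,"az": 0}
    - {"jaw": 1,"x": 0.0867,"y": 0.1307,"z": 0.0133,"ax": 0,"ay": 0,"az": 0}
    - {"jaw": 1,"x": 0.0867,"y": 0.1307,"z": 0.0133,"ax": 0,"ay": 0,"az": 0}
    - {"jaw": 1,"x": 0,"y": 0,"z": 0,"ax": 0,"ay": 0,"az": 0}

```text
clock: 3.35
tcp_pos: [0.5579, -0.1682, 0.2995]
eef_rot: [-3.141, -0.002, 1.567]
contact_force: [-1.0, -0.1, -0.5]
opening: 0.094
grip_force: 0.0
```

```bash
python3 - <<'E'
from h import *
print(r.sense()['tcp_pos'],r.sense()['q'])
p=cams.camera_params('wrist'); im=save('wrist','w1')
print(proj(p,(.556,-.17,.22)),proj(p,(.556,-.17,.203)),proj(p,(.556,-.17,.166)),proj(p,(.5605,-.319,.2)))
E
```

```text
[ 0.55785017 -0.16818182  0.29953467] [ 0.60192759  0.29976225 -0.454123    1.58995042  0.13380952  1.2843652
  0.1233331 ]
(np.float64(325.39896872449776), np.float64(251.05337878777436)) (np.float64(325.6039886714293), np.float64(244.22329698983148)) (np.float64(325.97816465481003), np.float64(231.7579119794144)) (np.float64(332.1325060751893), np.float64(413.6569735425769))
```

View pics/w1.png

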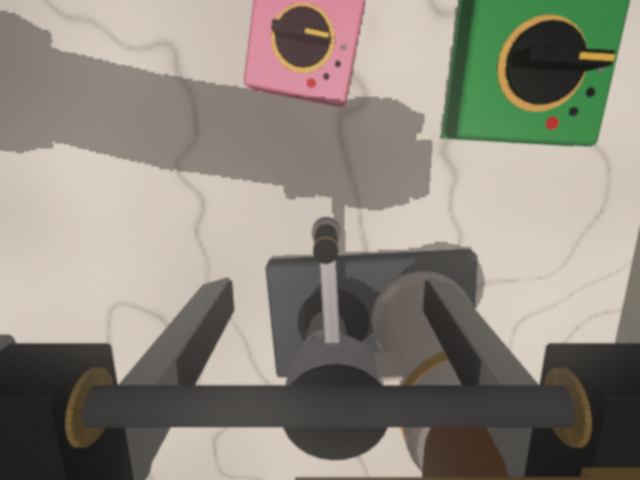

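The wrist view shows the post top at (325,250), within 1 px of where I predicted it. I'll go down and grip it.

Emit:
arm_command:
  commands:
    - {"jaw": 1,"x": -0.0072,"y": -0.0076,"z": 0.15,"ax": 0,"ay": 0,"az": 0}
    - {"jaw": 1,"x": 0,"y": 0,"z": 0.15,"ax": 0,"ay": 0,"az": 0}
    - {"jaw": 1,"x": 0,"y": 0,"z": 0.154,"ax": 0,"ay": 0,"az": 0}
    - {"jaw": 1,"x": 0,"y": 0,"z": 0,"ax": 0,"ay": 0,"az": 0}

```text
clock: 3.9
tcp_pos: [0.5527, -0.1729, 0.1852]
eef_rot: [-3.138, -0.001, 1.565]
contact_force: [-0.3, 0.2, 1.6]
opening: 0.0939
grip_force: 0.0
```

Emit:
arm_command:
  newtons: 25
  commands:
    - {"jaw": -1,"x": 0,"y": 0,"z": 0,"ax": 0,"ay": 0,"az": 0}
    - {"jaw": -1,"x": 0,"y": 0,"z": 0,"ax": 0,"ay": 0,"az": 0}
    - {"jaw": -1,"x": 0,"y": 0,"z": 0,"ax": 0,"ay": 0,"az": 0}
    - {"jaw": -1,"x": 0,"y": 0,"z": 0,"ax": 0,"ay": 0,"az": 0}
    - {"jaw": -1,"x": 0,"y": 0,"z": 0,"ax": 0,"ay": 0,"az": 0}

```text
clock: 4.53
tcp_pos: [0.5546, -0.1723, 0.1871]
eef_rot: [3.141, -0.0, 1.568]
contact_force: [-0.3, -0.2, -0.5]
opening: 0.0475
grip_force: 0.0
```

Emit:
arm_command:
  commands:
    - {"jaw": -1,"x": 0,"y": 0,"z": 0,"ax": 0,"ay": 0,"az": 0}
    - {"jaw": -1,"x": 0,"y": 0,"z": 0,"ax": 0,"ay": 0,"az": 0}
    - {"jaw": -1,"x": 0,"y": 0,"z": 0,"ax": 0,"ay": 0,"az": 0}
    - {"jaw": -1,"x": 0,"y": 0,"z": 0,"ax": 0,"ay": 0,"az": 0}

```text
clock: 5.03
tcp_pos: [0.5547, -0.1722, 0.187]
eef_rot: [3.141, -0.0, 1.568]
contact_force: [2.5, 0.0, -1.1]
opening: 0.0174
grip_force: 25.0
```

Emit:
arm_command:
  commands:
    - {"jaw": -1,"x": -0.0029,"y": -0.0434,"z": 0,"ax": 0,"ay": 0,"az": -0.01154}
    - {"jaw": -1,"x": -0.0029,"y": -0.0434,"z": 0,"ax": 0,"ay": 0,"az": -0.01154}
    - {"jaw": -1,"x": -0.0029,"y": -0.0434,"z": 0,"ax": 0,"ay": 0,"az": -0.01154}
    - {"jaw": -1,"x": -0.0029,"y": -0.0434,"z": 0,"ax": 0,"ay": 0,"az": -0.01154}

```text
clock: 5.52
tcp_pos: [0.5121, -0.1809, 0.187]
eef_rot: [3.141, 0.002, 1.86]
contact_force: [8.6, -8.8, -8.1]
opening: 0.0175
grip_force: 25.0
```

Emit:
arm_command:
  commands:
    - {"jaw": -1,"x": -0.0029,"y": -0.0434,"z": 0,"ax": 0,"ay": 0,"az": -0.01154}
    - {"jaw": -1,"x": -0.0029,"y": -0.0434,"z": 0,"ax": 0,"ay": 0,"az": -0.01154}
    - {"jaw": -1,"x": -0.0029,"y": -0.0434,"z": 0,"ax": 0,"ay": 0,"az": -0.01154}
    - {"jaw": -1,"x": -0.0029,"y": -0.0434,"z": 0,"ax": 0,"ay": 0,"az": -0.01154}

```text
clock: 6.02
tcp_pos: [0.4742, -0.2011, 0.1871]
eef_rot: [3.14, 0.004, 2.149]
contact_force: [19.5, -15.4, -19.6]
opening: 0.0175
grip_force: 25.0
```

Emit:
arm_command:
  commands:
    - {"jaw": -1,"x": -0.0029,"y": -0.0434,"z": 0,"ax": 0,"ay": 0,"az": -0.01154}
    - {"jaw": -1,"x": -0.0029,"y": -0.0434,"z": 0,"ax": 0,"ay": 0,"az": -0.01154}
    - {"jaw": -1,"x": -0.0029,"y": -0.0434,"z": 0,"ax": 0,"ay": 0,"az": -0.01154}
    - {"jaw": -1,"x": -0.0029,"y": -0.0434,"z": 0,"ax": 0,"ay": 0,"az": -0.01154}

```text
clock: 6.52
tcp_pos: [0.4434, -0.2297, 0.1873]
eef_rot: [3.139, 0.005, 2.44]
contact_force: [20.3, -5.5, -14.2]
opening: 0.0175
grip_force: 25.0
```

Emit:
arm_command:
  commands:
    - {"jaw": -1,"x": 0,"y": 0,"z": 0,"ax": 0,"ay": 0,"az": 0}
    - {"jaw": -1,"x": 0,"y": 0,"z": 0,"ax": 0,"ay": 0,"az": 0}

```text
clock: 6.78
tcp_pos: [0.4434, -0.2294, 0.1873]
eef_rot: [3.139, 0.004, 2.438]
contact_force: [17.9, -6.0, -14.1]
opening: 0.0175
grip_force: 25.0
```

```bash
python3 - <<'E'
from h import *
s=r.sense();print(s['tcp_pos'],s['contact_force'],s['q'])
T=save('top','t1');S=save('scene','s1')
cv2.imwrite('pics/c2.png',np.hstack([T[150:300,400:600],S[140:290,80:280]])[:,:,::-1].repeat(2,0).repeat(2,1))
E
```

```text
[ 0.4434278  -0.22943007  0.18731584] [ 17.88707321  -6.01405691 -14.14943852] [ 0.91090873  0.25243753 -0.56837682  1.92839576  0.15966638  1.00026063
  1.1380545 ]
```

View pics/c2.png

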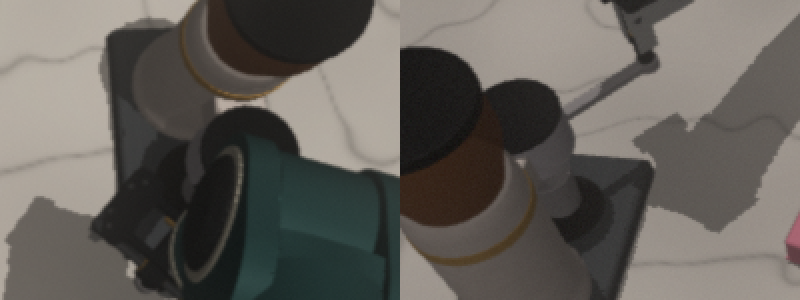

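Emit:
arm_command:
  commands:
    - {"jaw": -1,"x": 0.0003,"y": 0.02175,"z": 0,"ax": 0,"ay": 0,"az": 0.00577}
    - {"jaw": -1,"x": 0.0003,"y": 0.02175,"z": 0,"ax": 0,"ay": 0,"az": 0.00577}
    - {"jaw": -1,"x": 0.0003,"y": 0.02175,"z": 0,"ax": 0,"ay": 0,"az": 0.00577}
    - {"jaw": -1,"x": 0.0003,"y": 0.02175,"z": 0,"ax": 0,"ay": 0,"az": 0.00577}
    - {"jaw": -1,"x": 0.0003,"y": 0.02175,"z": 0,"ax": 0,"ay": 0,"az": 0.00577}

```text
clock: 7.5
tcp_pos: [0.4617, -0.2096, 0.1873]
eef_rot: [3.14, 0.003, 2.255]
contact_force: [13.4, -5.5, -9.2]
opening: 0.0173
grip_force: 25.0
```

Emit:
arm_command:
  commands:
    - {"jaw": -1,"x": 0.0003,"y": 0.02175,"z": 0,"ax": 0,"ay": 0,"az": 0.00577}
    - {"jaw": -1,"x": 0.0003,"y": 0.02175,"z": 0,"ax": 0,"ay": 0,"az": 0.00577}
    - {"jaw": -1,"x": 0.0003,"y": 0.02175,"z": 0,"ax": 0,"ay": 0,"az": 0.00577}
    - {"jaw": -1,"x": 0.0003,"y": 0.02175,"z": 0,"ax": 0,"ay": 0,"az": 0.00577}
    - {"jaw": -1,"x": 0.0003,"y": 0.02175,"z": 0,"ax": 0,"ay": 0,"az": 0.00577}

```text
clock: 8.12
tcp_pos: [0.4832, -0.1934, 0.1872]
eef_rot: [3.14, 0.001, 2.074]
contact_force: [7.3, -3.4, -4.2]
opening: 0.0174
grip_force: 25.0
```

Emit:
arm_command:
  commands:
    - {"jaw": -1,"x": 0.0003,"y": 0.02175,"z": 0,"ax": 0,"ay": 0,"az": 0.00577}
    - {"jaw": -1,"x": 0.0003,"y": 0.02175,"z": 0,"ax": 0,"ay": 0,"az": 0.00577}
    - {"jaw": -1,"x": 0.0003,"y": 0.02175,"z": 0,"ax": 0,"ay": 0,"az": 0.00577}
    - {"jaw": -1,"x": 0.0003,"y": 0.02175,"z": 0,"ax": 0,"ay": 0,"az": 0.00577}
    - {"jaw": -1,"x": 0.0003,"y": 0.02175,"z": 0,"ax": 0,"ay": 0,"az": 0.00577}

```text
clock: 8.75
tcp_pos: [0.5074, -0.1812, 0.1872]
eef_rot: [3.141, 0.0, 1.893]
contact_force: [3.6, -0.1, -0.1]
opening: 0.0175
grip_force: 25.0
```

Emit:
arm_command:
  commands:
    - {"jaw": -1,"x": 0.0003,"y": 0.02175,"z": 0,"ax": 0,"ay": 0,"az": 0.00577}
    - {"jaw": -1,"x": 0.0003,"y": 0.02175,"z": 0,"ax": 0,"ay": 0,"az": 0.00577}
    - {"jaw": -1,"x": 0.0003,"y": 0.02175,"z": 0,"ax": 0,"ay": 0,"az": 0.00577}
    - {"jaw": -1,"x": 0.0003,"y": 0.02175,"z": 0,"ax": 0,"ay": 0,"az": 0.00577}
    - {"jaw": -1,"x": 0.0003,"y": 0.02175,"z": 0,"ax": 0,"ay": 0,"az": 0.00577}

```text
clock: 9.38
tcp_pos: [0.5334, -0.1736, 0.1872]
eef_rot: [3.141, -0.001, 1.712]
contact_force: [2.3, 3.5, 2.0]
opening: 0.0176
grip_force: 25.0
```

Emit:
arm_command:
  commands:
    - {"jaw": -1,"x": 0.0003,"y": 0.02175,"z": 0,"ax": 0,"ay": 0,"az": 0.00577}
    - {"jaw": -1,"x": 0.0003,"y": 0.02175,"z": 0,"ax": 0,"ay": 0,"az": 0.00577}
    - {"jaw": -1,"x": 0.0003,"y": 0.02175,"z": 0,"ax": 0,"ay": 0,"az": 0.00577}
    - {"jaw": -1,"x": 0.0003,"y": 0.02175,"z": 0,"ax": 0,"ay": 0,"az": 0.00577}
    - {"jaw": -1,"x": 0,"y": 0,"z": 0,"ax": 0,"ay": 0,"az": 0}

```text
clock: 10.0
tcp_pos: [0.5553, -0.1709, 0.1872]
eef_rot: [3.141, -0.001, 1.568]
contact_force: [1.1, 5.6, 2.7]
opening: 0.0177
grip_force: 25.0
```

Emit:
arm_command:
  commands:
    - {"jaw": -1,"x": 0,"y": 0.004,"z": 0,"ax": 0,"ay": 0,"az": 0}
    - {"jaw": -1,"x": 0,"y": 0,"z": 0,"ax": 0,"ay": 0,"az": 0}
    - {"jaw": -1,"x": 0,"y": 0,"z": 0,"ax": 0,"ay": 0,"az": 0}

```text
clock: 10.38
tcp_pos: [0.5558, -0.1709, 0.1873]
eef_rot: [3.141, -0.001, 1.569]
contact_force: [0.5, 6.6, 2.9]
opening: 0.0176
grip_force: 25.0
```

Emit:
arm_command:
  commands:
    - {"jaw": 1,"x": 0,"y": 0,"z": 0,"ax": 0,"ay": 0,"az": 0}
    - {"jaw": 1,"x": 0,"y": 0,"z": 0,"ax": 0,"ay": 0,"az": 0}
    - {"jaw": 1,"x": 0,"y": 0,"z": 0,"ax": 0,"ay": 0,"az": 0}
    - {"jaw": 1,"x": 0,"y": 0,"z": 0,"ax": 0,"ay": 0,"az": 0}

```text
clock: 10.88
tcp_pos: [0.5554, -0.1723, 0.187]
eef_rot: [-3.141, -0.0, 1.568]
contact_force: [0.1, -0.4, -0.3]
opening: 0.0541
grip_force: 0.0
```

Emit:
arm_command:
  commands:
    - {"jaw": 1,"x": 0,"y": 0,"z": -0.15,"ax": 0,"ay": 0,"az": 0}
    - {"jaw": 1,"x": 0,"y": 0,"z": -0.15,"ax": 0,"ay": 0,"az": 0}
    - {"jaw": 1,"x": 0,"y": 0,"z": -0.15,"ax": 0,"ay": 0,"az": 0}
    - {"jaw": 1,"x": 0,"y": 0,"z": 0,"ax": 0,"ay": 0,"az": 0}

```text
clock: 11.38
tcp_pos: [0.5565, -0.1723, 0.3022]
eef_rot: [3.138, 0.001, 1.568]
contact_force: [-0.5, -0.8, -0.6]
opening: 0.0926
grip_force: 0.0
```

```bash
python3 - <<'E'
from h import *
s=r.sense();print(s['tcp_pos'],s['q'])
p=cams.camera_params('wrist'); im=cams.grab_frame('wrist')
a=cv2.cvtColor(im,cv2.COLOR_RGB2GRAY); b=cv2.cvtColor(cv2.imread('pics/w1.png'),cv2.COLOR_BGR2GRAY)
hb=cv2.matchTemplate(a[200:300,280:380],b[225:265,310:340],cv2.TM_CCOEFF_NORMED); print(cv2.minMaxLoc(hb))
print(proj(p,(.556,-.17,.22)))
cv2.imwrite('pics/w2.png',im[:,:,::-1])
E
```

```text
[ 0.55654897 -0.17233672  0.30215923] [ 0.6114497   0.29461873 -0.45663042  1.59078073  0.13472734  1.28314079
  0.13111985]
(-0.6815659403800964, 0.9697322845458984, (60, 8), (31, 18))
(np.float64(326.73915260222907), np.float64(243.85381021438002))
```

Emit:
arm_command:
  commands:
    - {"jaw": 1,"x": 0.1656,"y": -0.0126,"z": 0,"ax": 0,"ay": 0,"az": 0}
    - {"jaw": 1,"x": 0.1656,"y": -0.0126,"z": 0.02,"ax": 0,"ay": 0,"az": 0}
    - {"jaw": 1,"x": 0.1656,"y": -0.0126,"z": 0.02,"ax": 0,"ay": 0,"az": 0}
    - {"jaw": 1,"x": 0.1656,"y": -0.0126,"z": 0.02,"ax": 0,"ay": 0,"az": 0}
    - {"jaw": 1,"x": 0.1656,"y": -0.0126,"z": 0.02,"ax": 0,"ay": 0,"az": 0}

```text
clock: 12.05
tcp_pos: [0.5396, 0.0361, 0.2782]
eef_rot: [-3.14, -0.0, 1.568]
contact_force: [0.0, 0.1, -0.2]
opening: 0.0939
grip_force: 0.0
```

Emit:
arm_command:
  commands:
    - {"jaw": 1,"x": 0.1656,"y": -0.0126,"z": 0.02,"ax": 0,"ay": 0,"az": 0}
    - {"jaw": 1,"x": 0.1656,"y": -0.0126,"z": 0.02,"ax": 0,"ay": 0,"az": 0}
    - {"jaw": 1,"x": 0.1656,"y": -0.0126,"z": 0.02,"ax": 0,"ay": 0,"az": 0}
    - {"jaw": 1,"x": 0.1656,"y": -0.0126,"z": 0.02,"ax": 0,"ay": 0,"az": 0}
    - {"jaw": 1,"x": 0.1656,"y": -0.0126,"z": 0.02,"ax": 0,"ay": 0,"az": 0}

```text
clock: 12.68
tcp_pos: [0.5246, 0.2429, 0.2531]
eef_rot: [-3.14, 0.001, 1.568]
contact_force: [0.6, 0.3, -0.4]
opening: 0.094
grip_force: 0.0
```

Emit:
arm_command:
  commands:
    - {"jaw": 1,"x": 0,"y": 0,"z": 0,"ax": 0,"ay": 0,"az": -0.0277}
    - {"jaw": 1,"x": 0,"y": 0,"z": 0,"ax": 0,"ay": 0,"az": -0.0277}
    - {"jaw": 1,"x": 0,"y": 0,"z": 0,"ax": 0,"ay": 0,"az": -0.0277}
    - {"jaw": 1,"x": 0,"y": 0,"z": 0,"ax": 0,"ay": 0,"az": -0.0277}

```text
clock: 13.18
tcp_pos: [0.5247, 0.2417, 0.2532]
eef_rot: [-3.14, -0.001, 2.27]
contact_force: [0.6, 0.1, 0.3]
opening: 0.0939
grip_force: 0.0
```

Emit:
arm_command:
  commands:
    - {"jaw": 1,"x": 0,"y": 0,"z": 0,"ax": 0,"ay": 0,"az": -0.0277}
    - {"jaw": 1,"x": 0,"y": 0,"z": 0,"ax": 0,"ay": 0,"az": -0.0277}
    - {"jaw": 1,"x": 0,"y": 0,"z": 0,"ax": 0,"ay": 0,"az": -0.0277}
    - {"jaw": 1,"x": 0,"y": 0,"z": 0,"ax": 0,"ay": 0,"az": -0.0277}
    - {"jaw": 1,"x": 0,"y": 0,"z": 0,"ax": 0,"ay": 0,"az": -0.0277}

```text
clock: 13.8
tcp_pos: [0.5247, 0.2417, 0.2533]
eef_rot: [-3.141, -0.002, 3.14]
contact_force: [-0.4, -0.2, -0.8]
opening: 0.0941
grip_force: 0.0
```

Emit:
arm_command:
  commands:
    - {"jaw": 1,"x": 0,"y": 0,"z": 0,"ax": 0,"ay": 0,"az": 0}

```text
clock: 13.92
tcp_pos: [0.5249, 0.2416, 0.2534]
eef_rot: [3.141, -0.002, 3.133]
contact_force: [0.2, 0.1, -0.1]
opening: 0.0939
grip_force: 0.0
```

```bash
python3 - <<'E'
from h import *
s=r.sense();print(s['tcp_pos'],s['eef_rot'],s['q'])
p=cams.camera_params('wrist'); np.save('pw3.npy',p,allow_pickle=True); im=save('wrist','w3')
print(proj(p,(.525,.242,.11)),proj(p,(.548,.191,.06)))
E
```

```text
[0.5248544  0.24162152 0.25340725] [ 3.14146774e+00 -1.77132509e-03  3.13339105e+00] [ 0.24446623  0.44450029 -0.96657603  1.65349962  0.38107028  1.24826505
  0.76227105]
(np.float64(328.96437009746035), np.float64(227.23542274643023)) (np.float64(277.2205632040205), np.float64(238.52313466132676))
```

View pics/w3.png

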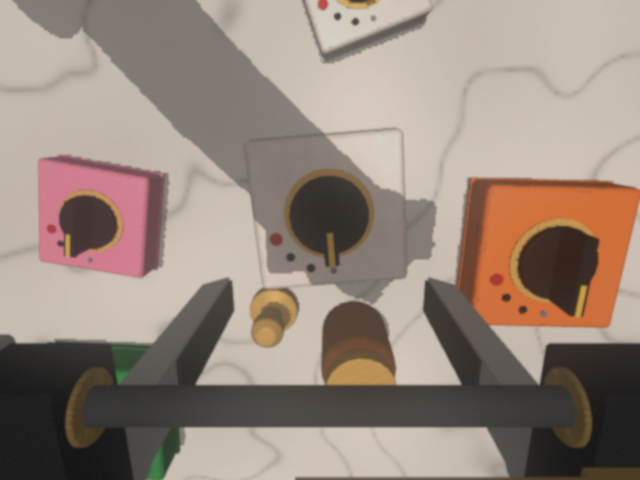

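The wrist view shows the white box with the dial ring at about (329,213), the yellow stripe from (330,233) to (332,267) and the red dot at (276,239).

```bash
python3 - <<'E'
from h import *
np.set_printoptions(precision=4,suppress=True)
p=np.load('pw3.npy',allow_pickle=True).item(); im=cv2.imread('pics/w3.png'); hsv=cv2.cvtColor(im,cv2.COLOR_BGR2HSV).astype(int)
H,Sx,V=hsv[...,0],hsv[...,1],hsv[...,2]
y=((H>12)&(H<35)&(Sx>90)&(V>60)).astype(np.uint8); M=np.zeros_like(y); M[160:275,275:385]=1; y&=M
ys,xs=np.nonzero(y)
d=np.hypot(xs-329,ys-213)
# ring
k=(d>35)&(d<50)&~((abs(xs-331)<8)&(ys>228)); e=cv2.fitEllipse(np.c_[xs[k],ys[k]].astype(np.float32)); print('ring',e,ray(p,*e[0],.061),ray(p,*e[0],.072))
k=(abs(xs-331)<9)&(ys>228); pts=np.c_[xs[k],ys[k]]
P=np.array([ray(p,a,b,.11)[:2] for a,b in pts]); c=P.mean(0); w,v=np.linalg.eigh(np.cov(P.T)); dr=v[:,1]*np.sign(v[0,1]); q=(P-c)@dr
print('stripe',len(P),c,'yaw',np.arctan2(dr[1],dr[0]),'tip',c+dr*q.max(),'axis est',c+dr*(q.max()-.036), 'back',c+dr*q.min())
red=(((H<8)|(H>172))&(Sx>90)&(V>50)).astype(np.uint8)[225:255,262:290]; yy,xx=np.nonzero(red); print('mark3',ray(p,xx.mean()+262,yy.mean()+225,.06))
E
```

```text
ring ((328.6460876464844, 213.40631103515625), (83.3712158203125, 84.55376434326172), 89.16044616699219) [0.5231 0.2418 0.061 ] [0.5208 0.2418 0.072 ]
stripe 265 [0.544  0.2433] yaw 0.07488606866016324 tip [0.5596 0.2444] axis est [0.5237 0.2417] back [0.5291 0.2421]
mark3 [0.5485 0.1894 0.06  ]
```

Emit:
arm_command:
  newtons: 40
  commands:
    - {"jaw": 1,"x": 0.0056,"y": 0,"z": 0,"ax": 0,"ay": 0,"az": -0.0133}
    - {"jaw": 1,"x": 0,"y": 0,"z": 0.14,"ax": 0,"ay": 0,"az": 0}
    - {"jaw": 1,"x": 0,"y": 0,"z": 0.14,"ax": 0,"ay": 0,"az": 0}
    - {"jaw": 1,"x": 0,"y": 0,"z": 0.14,"ax": 0,"ay": 0,"az": 0}
    - {"jaw": 1,"x": 0,"y": 0,"z": 0.14,"ax": 0,"ay": 0,"az": 0}

```text
clock: 14.6
tcp_pos: [0.5235, 0.2418, 0.1131]
eef_rot: [-3.141, -0.0, -3.07]
contact_force: [0.9, 0.6, 0.4]
opening: 0.0945
grip_force: 0.0
```

Emit:
arm_command:
  commands:
    - {"jaw": 1,"x": 0,"y": 0,"z": 0.07,"ax": 0,"ay": 0,"az": 0}
    - {"jaw": 1,"x": 0,"y": 0,"z": 0.07,"ax": 0,"ay": 0,"az": 0}
    - {"jaw": 1,"x": 0,"y": 0,"z": 0,"ax": 0,"ay": 0,"az": 0}
    - {"jaw": 1,"x": 0,"y": 0,"z": 0,"ax": 0,"ay": 0,"az": 0}

```text
clock: 15.1
tcp_pos: [0.5242, 0.2423, 0.0804]
eef_rot: [3.141, 0.001, -3.066]
contact_force: [0.1, 0.4, 1.0]
opening: 0.0938
grip_force: 0.0
```

Well placed, so I'll close on the bar.

Emit:
arm_command:
  newtons: 40
  commands:
    - {"jaw": -1,"x": 0,"y": 0,"z": 0,"ax": 0,"ay": 0,"az": 0}
    - {"jaw": -1,"x": 0,"y": 0,"z": 0,"ax": 0,"ay": 0,"az": 0}
    - {"jaw": -1,"x": 0,"y": 0,"z": 0,"ax": 0,"ay": 0,"az": 0}
    - {"jaw": -1,"x": 0,"y": 0,"z": 0,"ax": 0,"ay": 0,"az": 0}
    - {"jaw": -1,"x": 0,"y": 0,"z": 0,"ax": 0,"ay": 0,"az": 0}

```text
clock: 15.72
tcp_pos: [0.5238, 0.242, 0.0795]
eef_rot: [3.142, -0.0, -3.065]
contact_force: [-0.2, 0.4, -0.5]
opening: 0.0475
grip_force: 0.0
```

Emit:
arm_command:
  commands:
    - {"jaw": -1,"x": 0,"y": 0,"z": 0,"ax": 0,"ay": 0,"az": 0}
    - {"jaw": -1,"x": 0,"y": 0,"z": 0,"ax": 0,"ay": 0,"az": 0}
    - {"jaw": -1,"x": 0,"y": 0,"z": 0,"ax": 0,"ay": 0,"az": 0}
    - {"jaw": -1,"x": 0,"y": 0,"z": 0,"ax": 0,"ay": 0,"az": 0}
    - {"jaw": -1,"x": 0,"y": 0,"z": 0,"ax": 0,"ay": 0,"az": 0}

```text
clock: 16.35
tcp_pos: [0.5238, 0.2421, 0.0795]
eef_rot: [3.141, 0.0, -3.065]
contact_force: [0.4, 2.4, -0.9]
opening: 0.0125
grip_force: 40.0
```

Emit:
arm_command:
  commands:
    - {"jaw": -1,"x": 0,"y": 0,"z": 0,"ax": 0,"ay": 0,"az": 0.0194}
    - {"jaw": -1,"x": 0,"y": 0,"z": 0,"ax": 0,"ay": 0,"az": 0.0194}
    - {"jaw": -1,"x": 0,"y": 0,"z": 0,"ax": 0,"ay": 0,"az": 0.0194}
    - {"jaw": -1,"x": 0,"y": 0,"z": 0,"ax": 0,"ay": 0,"az": 0.0194}
    - {"jaw": -1,"x": 0,"y": 0,"z": 0,"ax": 0,"ay": 0,"az": 0.0194}

```text
clock: 16.98
tcp_pos: [0.5238, 0.2422, 0.0795]
eef_rot: [3.141, -0.0, 2.605]
contact_force: [-0.1, 2.0, -2.7]
opening: 0.0127
grip_force: 40.0
```

Emit:
arm_command:
  commands:
    - {"jaw": -1,"x": 0,"y": 0,"z": 0,"ax": 0,"ay": 0,"az": 0.0194}
    - {"jaw": -1,"x": 0,"y": 0,"z": 0,"ax": 0,"ay": 0,"az": 0.0194}
    - {"jaw": -1,"x": 0,"y": 0,"z": 0,"ax": 0,"ay": 0,"az": 0.0194}
    - {"jaw": -1,"x": 0,"y": 0,"z": 0,"ax": 0,"ay": 0,"az": 0.0194}
    - {"jaw": -1,"x": 0,"y": 0,"z": 0,"ax": 0,"ay": 0,"az": 0.0194}

```text
clock: 17.6
tcp_pos: [0.5238, 0.2422, 0.0795]
eef_rot: [3.141, -0.0, 1.995]
contact_force: [1.5, 2.6, -2.4]
opening: 0.0125
grip_force: 40.0
```

Emit:
arm_command:
  commands:
    - {"jaw": -1,"x": 0,"y": 0,"z": 0,"ax": 0,"ay": 0,"az": 0}
    - {"jaw": -1,"x": 0,"y": 0,"z": 0,"ax": 0,"ay": 0,"az": 0}
    - {"jaw": -1,"x": 0,"y": 0,"z": 0,"ax": 0,"ay": 0,"az": 0}
    - {"jaw": -1,"x": 0,"y": 0,"z": 0,"ax": 0,"ay": 0,"az": 0}
    - {"jaw": -1,"x": 0,"y": 0,"z": 0,"ax": 0,"ay": 0,"az": 0}

```text
clock: 18.23
tcp_pos: [0.5238, 0.2421, 0.0795]
eef_rot: [3.141, -0.0, 1.999]
contact_force: [2.0, 4.2, -2.1]
opening: 0.0128
grip_force: 40.0
```

```bash
python3 - <<'E'
from h import *
s=r.sense();print(s['eef_rot'],s['moment'],s['q'])
W=save('wrist','w4');S=cams.grab_frame('scene')
cv2.imwrite('pics/c4.png',np.hstack([cv2.resize(W,(400,300)),cv2.resize(S[180:330,350:550],(400,300)) ])[:,:,::-1])
cv2.imwrite('pics/c4.png',np.vstack([cv2.imread('pics/c4.png'),np.hstack([cv2.resize(S[150:300,80:280],(400,300)),cv2.resize(cams.grab_frame('top')[150:300,160:360],(400,300))])[:,:,::-1]]))
E
```

```text
[ 3.14147294e+00 -3.48400743e-04  1.99935279e+00] [ 1.01959711 -0.48204168  0.14311766] [-0.04204656  0.54926132 -0.57634717  1.82370796  0.37773493  0.87967712
 -0.36734375]
```

View pics/c4.png

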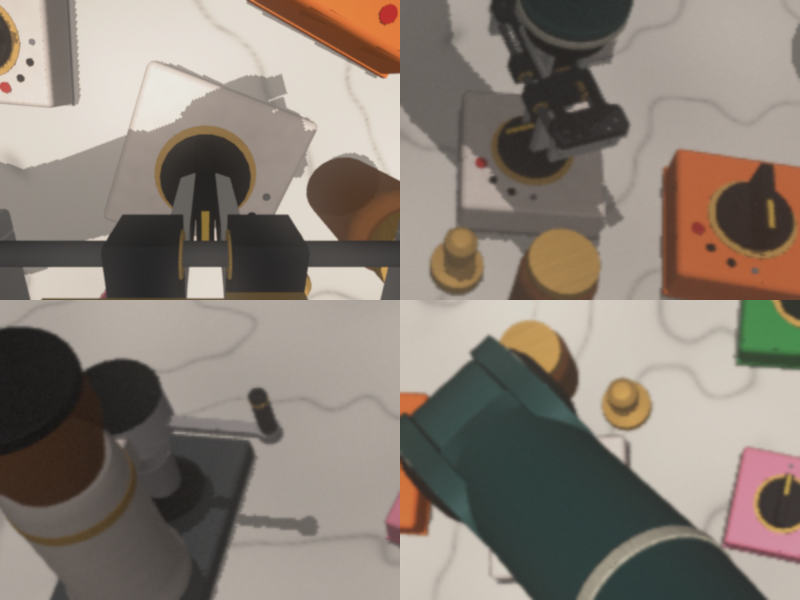

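```bash
python3 - <<'E'
from h import *
for a in (.8,1.2,1.35):
  t=.075-a; print(a,[np.round(proj('scene',(.5235+q*np.cos(t),.2417+q*np.sin(t),.11)),1) for q in (.005,.036)])
S=cams.grab_frame('scene'); h=cv2.cvtColor(S,cv2.COLOR_RGB2HSV)[235:250,395:430].astype(int)
y,x=np.nonzero((h[...,0]>12)&(h[...,0]<35)&(h[...,1]>100)&(h[...,2]>70)); print(sorted(zip(x+395,y+235)))
E
```

```text
0.8 [array([416.1, 243.2]), array([405.3, 251.4])]
1.2 [array([415.6, 242.4]), array([401.4, 246.2])]
1.35 [array([415.4, 242.1]), array([400.6, 244. ])]
[(np.int64(397), np.int64(247)), (np.int64(397), np.int64(248)), (np.int64(397), np.int64(249)), (np.int64(398), np.int64(246)), (np.int64(398), np.int64(247)), (np.int64(398), np.int64(248)), (np.int64(398), np.int64(249)), (np.int64(399), np.int64(244)), (np.int64(399), np.int64(245)), (np.int64(399), np.int64(246)), (np.int64(399), np.int64(247)), (np.int64(400), np.int64(243)), (np.int64(400), np.int64(244)), (np.int64(401), np.int64(242)), (np.int64(401), np.int64(243)), (np.int64(403), np.int64(245)), (np.int64(403), np.int64(246)), (np.int64(404), np.int64(244)), (np.int64(404), np.int64(245)), (np.int64(404), np.int64(246)), (np.int64(405), np.int64(244)), (np.int64(405), np.int64(245)), (np.int64(406), np.int64(244)), (np.int64(406), np.int64(245)), (np.int64(407), np.int64(244)), (np.int64(407), np.int64(245)), (np.int64(408), np.int64(243)), (np.int64(408), np.int64(244)), (np.int64(408), np.int64(245)), (np.int64(409), np.int64(243)), (np.int64(409), np.int64(244)), (np.int64(410), np.int64(243)), (np.int64(410), np.int64(244)), (np.int64(411), np.int64(243)), (np.int64(411), np.int64(244)), (np.int64(412), np.int64(243)), (np.int64(412), np.int64(244)), (np.int64(413), np.int64(242)), (np.int64(413), np.int64(243)), (np.int64(413), np.int64(244)), (np.int64(414), np.int64(242)), (np.int64(414), np.int64(243)), (np.int64(415), np.int64(242)), (np.int64(415), np.int64(243)), (np.int64(416), np.int64(242)), (np.int64(416), np.int64(243))]
```

The pointer stripe slopes as it should at about 1.2 rad, and the lever is at rest. Handing in.

```bash
python3 -c "
from h import *
print(order.hand_in())"
```

```text
the job is handed in; nothing more can be done
None
```

I pulled the doser lever about 0.88 rad and eased it back to rest at about 0.3 rad/s. I then turned the dial to the red mark at about 1.2 rad, where the fingers still hold it, and handed the job in; no verdict came back.

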